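# Centre a wobbly brass-ball finial on its plinth

## Robot

A 7-joint arm with a two-finger parallel gripper is mounted at the origin on a cart in front of the work surface, level with it; the furniture and walls round the work are solid. World frame = base frame: x ahead of the robot, y to its left, z up, the work surface at z = 0. Lengths are in m, angles in rad, forces in N, time in s.
With the tool pointing down it reaches from about 0.4 to 0.875 m from the base axis. Payload 19.3 kg.
Tool frame: the origin (TCP) lies on the centre line of the jaws, within the pads' length; the fingertips stand 14 mm ahead of it and the grasp point (between the pads) lies 5 mm behind it; y points along the fingers, x is the direction in which the jaws open and shut, and the axes are right-handed (so a half turn about y gives the same grasp; the last joint's range is limited). The gripper opens to 85 mm and grips with 20 to 120 N. Pads are 22 mm wide; open, the fingers measure 114 mm over their backs; the gripper's body (76 mm by 85 mm) begins 54 mm behind the grasp point. The pads swing forward as they close: fully open they stand 13 mm farther back than shut.
Start: joints at [1.199, 0.521, -0.036, 1.599, 0.021, 1.021, -0.113], TCP at [0.186, -0.597, 0.245] pointing down, gripper open.
Joint ranges: [-2.91, 2.91], [-0.3, 2.13], [-1.5, 1.42], [0.17, 2.43], [-1.26, 4.41], [0.16, 1.93], [-2.52, 2.52]. Speed limits (rad/s): [1.89, 1.89, 2.39, 2.39, 3.01, 3.01, 3.01].

## Interface

Orientations are given as [roll, pitch, yaw] about the fixed x, y, z axes, in that order (R = Rz(yaw) Ry(pitch) Rx(roll)).
In Python, from workcell import monitor, grab_frame, workorder gives the robot as it stands.
- The arm moves only by the tool drive_tool, never from a script. Its argument "steps" is one flat list of numbers, 5 for each row, row after row: the finger opening in mm, from 0 to 85.4, then the shift along the world's x, y, z in mm, then the turn about the world's z in degrees. In form: [fingers, tx, ty, tz, twist, fingers, tx, ty, tz, twist, ...]. A call has exactly 5 rows; each row shifts and turns the commanded pose from where the row before left it; what a row does not reach is not made up. A row lasts 1/12 s, in which the tool goes at most 41.7 mm and 7.16 degrees, less where a joint would pass 70% of its speed; a pose out of reach is approached as far as the arm can. A call is refused whole if a number of a shift passes 41.7 or a number of a turn 7.16, either way. A call with a gripper value outside its range is refused whole. The fingers move at their own pace and stop on an object; "grip_force" is the grip in N (left out, the last holds). Time passes only in rows, so rows that do not move let the fingers close, or fill a call up. It gives the time, the measured TCP pose, the force and the opening at its end, in the units of the state.
- monitor.observe(): the state, without advancing time (a new reading comes with each control period).
- grab_frame(name): name is "side" or "top"; returns a dict with "frame" (400x640x3 uint8, red, green, blue), "vertical_fov" (degrees; the focal length in pixels is half the picture's height over the tangent of half this angle, whatever the lens; pixels are square), "cx", "cy" (the principal point, pixels), "k1" (the pictures are not rectified: a ray, as slopes to the right and down, at radius r is drawn at 1 + k1 r^2 times it, then the intrinsics apply), "xyz" and "orientation" of the camera in the world. Camera axes: x right, y down, z forward; pixel columns grow to the right and rows downward; lengths in m; the calibration is good to about 2 mm. A picture is of the moment at which its call begins. There is no depth.
- workorder.job_done(): hands the job in, once; it reports no verdict.
The state is a dict: "clock": time; "qpos": joint angles; "qd": joint speeds; "joint_efforts": joint torques, N m; "position": TCP position; "tool_rot": TCP orientation; "force": force on the tool from outside, world axes, zero at the start; "moment": the same for the moment, N m; "grip_width": finger opening in m.
Only numpy, scipy, OpenCV 4.12 (cv2) and the standard library are available. Lean on these libraries where they do the work, as an engineer would, in place of code of your own. Each camera call takes 0.05 s, during which the arm holds its last target. There are 200 camera calls.

## Task

The small top-heavy finial (pale wooden foot, brass ball) stands off-centre on the round wooden plinth. Nudge it gently with the fingers, low on its foot, until it stands upright in the middle of the plinth, its foot wholly inside the dark inlaid ring. Only push it: do not squeeze, lift or topple it, keep the plinth where it is, and leave the other things on the bench alone.

Things in the scene. Friction and masses are not known exactly. Their poses are not given: they have to be found in the camera images.
- finial: Loose top-heavy finial, 61 mm tall, about 120 g, round about z; origin: centre of its underside. Standing face 25 mm across, bevelled out to a pale wooden foot 34 mm across (widest part, 4 to 17 mm up: push here), neck 12 mm across, brass ball 25 mm across, centre 48.5 mm up. Slides if pushed slowly at the foot, tips if pushed higher. Starts 12 to 18 mm off the plinth's centre, any direction.
- plinth: Loose round hardwood plinth, 800 g, 30 mm high, 80 mm across at the bottom, flat top 72 mm across; origin: centre of its underside, z up, yaw arbitrary. A thin flush dark ring (44 mm across inside, 49 mm outside) is inlaid round the centre of its top. It stays put while the finial slides on it, if not pushed itself.
- spool_tall: Bystander: loose pale turned wooden spool, upright, 42 mm across, 70 mm tall; origin at the centre of its underside.
- spool_short: Bystander: loose pale turned wooden spool, upright, 44 mm across, 40 mm tall; origin at the centre of its underside.
- plane: Bystander: loose dark metal block plane, about 155 mm long, 59 mm high, beyond the plinth; origin at the centre of its underside.
- pencil: Bystander: loose yellow pencil lying flat on the bench on the robot's side of the plinth, about 170 mm long; origin at its middle, on the bench.

How it is judged:
At the end, for the whole second after the job is handed in: The finial stands upright (within 0.06 rad) and at rest on the plinth's top, its axis within 5 mm of the plinth's axis, and the plinth is within 15 mm of where it stood (horizontal distance between finial and plinth below 0.005 m and z of finial in the frame of plinth between 0.028 and 0.032 m and angle between finial's own z axis and vertical below 0.06 rad and linear speed of finial below 0.01 m/s and angle between plinth's own z axis and vertical below 0.05 rad and distance of plinth from where it was at the start of the episode below 0.015 m); the robot touches nothing.
It fails at once if the finial is lifted (more than 7 mm above the plinth's top) (z of finial in the frame of plinth above 0.037 m).
It fails at once if the finial topples (tips by more than 0.6 rad) or falls off the plinth (z of finial in the frame of plinth below 0.022 m or angle between finial's own z axis and vertical above 0.6 rad).
It fails at once if the finial is squeezed or struck: the fingers press on it with more than 12 N (contact force between the fingers and finial above 12 N).
It fails at once if the plinth is shoved more than 15 mm (distance of plinth from where it was at the start of the episode above 0.015 m).
It fails at once if another thing is moved by more than 15 mm (distance of any of spool_tall, spool_short, plane, pencil from where it was at the start of the episode above 0.015 m).
It also fails if it takes over 51 s, if anything falls off the work surface, if the arm or the gripper's body presses on something with over 40 N, if the wrist force passes 120 N, or if a joint passes its speed limit or range.

## Working session

There is one attempt and no reset: what is moved stays moved. The work goes in short steps, Python scripts to look and compute and a tool call to move; the robot and the scene stay as the last step left them, time stands still between calls to the robot, and variables do not carry over. Pictures are saved under pics/ and viewed, about 8 in all and at most 12, crops included, and the job is handed in when it is done.

Besides the shell and the picture viewer there is one more tool, called after "Call:" in YAML: its name, and indented under it one key for each argument. drive_tool: Moves the arm, as the interface text tells. Its arguments: {"type":"object","properties":{"steps":{"type":"array"},"grip_force":{"type":"number"}},"required":["steps"]}

```bash
mkdir -p pics
cat > h.py <<'E'
import numpy as np, cv2
from scipy.spatial.transform import Rotation as R
from workcell import monitor, grab_frame, workorder
def cam(f):
    h,w=f["frame"].shape[:2]; F=h/2/np.tan(np.radians(f["vertical_fov"])/2)
    return F,f["cx"],f["cy"],f["k1"],np.array(f["xyz"]),R.from_euler("xyz",f["orientation"]).as_matrix()
def proj(f,P):
    F,cx,cy,k,t,M=cam(f); c=(np.atleast_2d(P)-t)@M; s=c[:,:2]/c[:,2:]
    s=s*(1+k*(s**2).sum(1,keepdims=True)); return s*F+[cx,cy]
def ray(f,uv,z):
    F,cx,cy,k,t,M=cam(f); d=(np.atleast_2d(uv)-[cx,cy])/F; s=d.copy()
    for _ in range(20): s=d/(1+k*(s**2).sum(1,keepdims=True))
    v=np.c_[s,np.ones(len(s))]@M.T
    return t+v*((z-t[2])/v[:,2:])
def circ(c,r,z,n=72):
    a=np.linspace(0,2*np.pi,n,endpoint=False); return np.c_[c[0]+r*np.cos(a),c[1]+r*np.sin(a),np.full(n,z)]
def save(im,name): cv2.imwrite("pics/"+name,im[...,::-1])
E
python3 - <<'E'
from h import *
s=monitor.observe(); print(s)
a=grab_frame("top"); b=grab_frame("side")
for f in(a,b): print({k:v for k,v in f.items() if k!="frame"})
np.savez("f0.npz",a=a,b=b)
save(np.vstack([a["frame"],b["frame"]])[:, :],"both.png")
save(cv2.resize(np.vstack([a["frame"],b["frame"]]),(480,600)),"b.png") if 0 else None
save(a["frame"],"top0.png");save(b["frame"],"side0.png")
E
```

```text
{'clock': 0.0, 'qpos': array([ 1.19877826,  0.52202174, -0.03637142,  1.59997188,  0.02119405,
        1.02110907, -0.11279713]), 'qd': array([-7.20120577e-05, -4.16557982e-04,  1.11059093e-03,  1.17848473e-03,
        4.74322379e-04, -1.46541895e-03, -1.00179897e-04]), 'joint_efforts': array([ 3.42338017e-04, -9.27087021e+01,  1.98035449e+00, -3.69930196e+01,
        1.78434985e-02,  8.16038169e-03, -2.73659145e-05]), 'position': array([ 0.1856857 , -0.59645477,  0.24473335]), 'tool_rot': array([-1.57084930e+00,  1.12431517e-03, -1.26895099e+00]), 'force': array([-0.34938929, -0.2012047 , -0.64465328]), 'moment': array([ 0.05154005, -0.07154064, -0.07081804]), 'grip_width': 0.08544334942817852}
{'vertical_fov': 54.54820889200297, 'cx': 316.111767770165, 'cy': 197.03765351932705, 'k1': 0.002532757490701702, 'xyz': array([0.43448847, 0.03136613, 0.88515977]), 'orientation': array([-3.01423195,  0.01074208, -1.58061356])}
{'vertical_fov': 55.46049248396194, 'cx': 311.72610407747015, 'cy': 200.86986205247425, 'k1': 0.005164894454786958, 'xyz': array([0.35294529, 0.78418507, 0.59188843]), 'orientation': array([-2.19941783,  0.01082711, -2.91350471])}
```

View pics/top0.png

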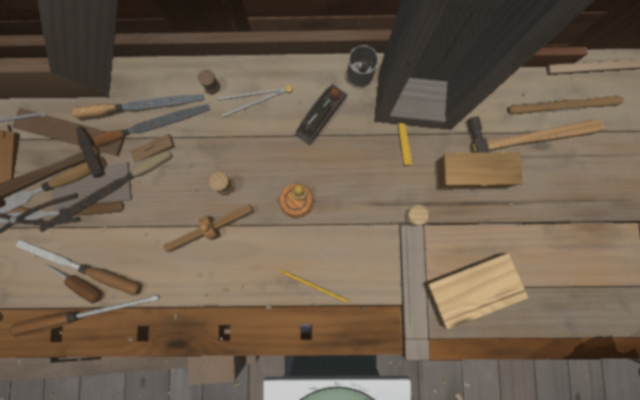

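View pics/side0.png

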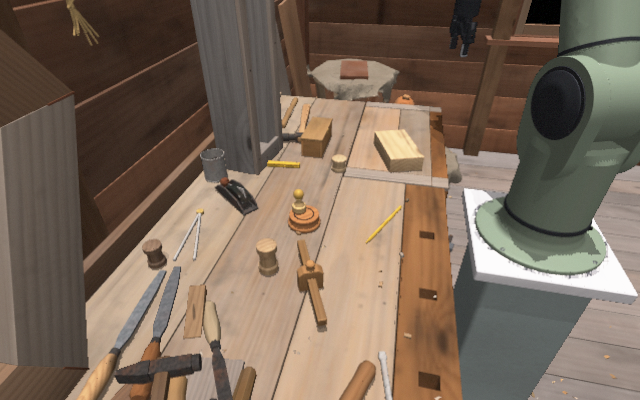

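The top view shows the plinth at about (297,200), with the ball at (299,190) and the pencil at (315,286). In the side view the plinth is at (304,219), the ball at (299,195). Next I'll zoom both and fit.

Run:
```python
from h import *
d=np.load("f0.npz",allow_pickle=True);a=d["a"].item();b=d["b"].item()
for f,uv,z in((a,(296,200),.03),(b,(304,215),.03),(a,(299,190),.0785),(b,(298.5,195),.0785)): print(ray(f,[uv],z))
ca=a["frame"][170:230,265:330]; cb=b["frame"][180:245,270:335]
s=lambda c:cv2.resize(c[:60,:65],None,fx=6,fy=6,interpolation=cv2.INTER_CUBIC)
save(np.hstack([s(ca),s(cb)]),"z0.png")
```

```text
[[0.5379516  0.08422333 0.03      ]]
[[0.53870744 0.09251611 0.03      ]]
[[0.55318921 0.0748465  0.0785    ]]
[[0.5536743  0.08127561 0.0785    ]]
```

View pics/z0.png

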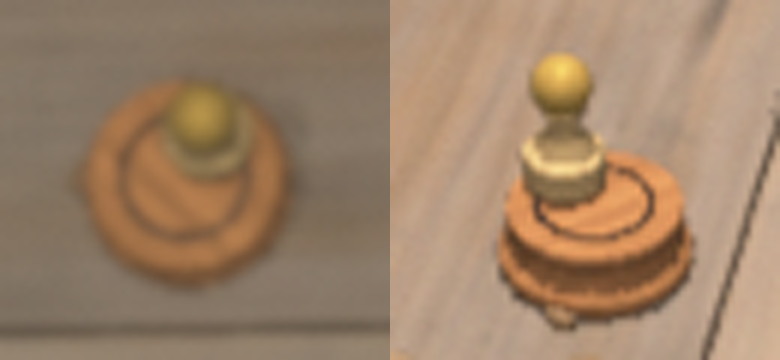

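The zoom shows the ball and foot up-right of the ring's centre in the top view (left half), and up-left in the side view (right half). I'll refine with a region fit for each camera.

```bash
cat >> h.py <<'E'
from scipy.optimize import minimize
def labels(f,p,box,S=4):
    """Paint model regions (plinth, ring, finial) of p=(plinth xy, finial xy) in a supersampled crop."""
    x0,y0,w,h=box; L=np.zeros((h*S,w*S),np.uint8); P,Q=p[:2],p[2:4]
    def fill(X,l):
        q=cv2.convexHull(((proj(f,X)-[x0,y0]+.5)*S-.5).astype(np.float32))
        cv2.fillConvexPoly(L,np.round(q*256).astype(np.int32),l,shift=8)
    fill(np.r_[circ(P,.040,0),circ(P,.040,.006),circ(P,.036,.03)],1)
    fill(circ(P,.036,.03),2); fill(circ(P,.0245,.03),3); fill(circ(P,.022,.03),2)
    fill(np.r_[circ(Q,.0125,.03),circ(Q,.017,.034),circ(Q,.017,.047)],4); fill(circ(Q,.017,.047),5)
    fill(np.r_[circ(Q,.006,.047),circ(Q,.006,.07)],6)
    n=np.linspace(-1,1,15); fill(np.vstack([circ(Q,.0125*np.sqrt(1-k*k)+1e-6,.0785+.0125*k) for k in n]),7)
    return L
def fit(f,p0,blur,half=36):
    c=proj(f,[[*p0[:2],.03]])[0].astype(int); box=(c[0]-half,c[1]-half-6,2*half,2*half)
    I=f["frame"][box[1]:box[1]+box[3],box[0]:box[0]+box[2]].astype(float).reshape(-1,3)
    def cost(p):
        L=labels(f,p,box); A=[]
        for l in range(8):
            m=cv2.resize((L==l).astype(np.float32),box[2:],interpolation=cv2.INTER_AREA)
            A.append((cv2.GaussianBlur(m,(0,0),blur) if blur else m).ravel())
        A=np.array(A).T.astype(float); X=np.linalg.lstsq(A,I,rcond=None)[0]
        return ((A@X-I)**2).mean()
    r=minimize(cost,p0,method="Nelder-Mead",options=dict(initial_simplex=np.vstack([p0]+[p0+.005*e for e in np.eye(4)]),xatol=5e-5,fatol=1e-3,maxiter=400))
    return r.x,r.fun
E
python3 - <<'E'
from h import *
d=np.load("f0.npz",allow_pickle=True);a=d["a"].item();b=d["b"].item()
for n,f,p0,bl in(("top",a,[.538,.085,.552,.076],1.2),("side",b,[.538,.091,.552,.081],.4)):
    x,c=fit(f,np.array(p0),bl); o=x[2:]-x[:2]
    print(n,x.round(4),"cost",round(c,1),"off mm",(o*1e3).round(1),np.hypot(*o)*1e3, np.degrees(np.arctan2(-o[1],-o[0])))
for n,f,uv in(("plane",a,(321,114)),("pencil",a,(315,286)),("spoolA",a,(219,182)),("spoolB",a,(419,215)),("pencil_s",b,(384,224))): print(n,ray(f,[uv],.02))
E
```

```text
top [0.5414 0.0856 0.5547 0.0745] cost 31.0 off mm [ 13.3 -11.1] 17.306908765971123 140.26002055451366
side [0.5415 0.0858 0.5551 0.0796] cost 210.5 off mm [13.6 -6.1] 14.969871975131015 155.7542278324041
plane [[0.73872813 0.02637407 0.02      ]]
pencil [[0.34950521 0.04392348 0.02      ]]
spoolA [[0.58217628 0.2592501  0.02      ]]
spoolB [[ 0.50244633 -0.18932271  0.02      ]]
pencil_s [[0.34984203 0.07340414 0.02      ]]
```

```bash
cat >> h.py <<'E'
def overlay(f,p,half=32,S=6):
    c=proj(f,[[*p[:2],.03]])[0].astype(int); x0,y0=c[0]-half,c[1]-half-6
    im=cv2.resize(f["frame"][y0:y0+2*half,x0:x0+2*half],None,fx=S,fy=S,interpolation=cv2.INTER_CUBIC)
    L=labels(f,p,(x0,y0,2*half,2*half),S)
    e=np.zeros(L.shape,bool); e[:,1:]|=L[:,1:]!=L[:,:-1]; e[1:]|=L[1:]!=L[:-1]
    im[e]=[0,0,255]; return im
E
python3 - <<'E'
from h import *
d=np.load("f0.npz",allow_pickle=True);a=d["a"].item();b=d["b"].item()
print(ray(b,[(298.1,193.6)],.0785),ray(a,[(298.2,189.1)],.0785),ray(b,[(303.8,213.6)],.03),ray(a,[(295.4,199.4)],.03))
save(np.hstack([overlay(a,[.5414,.0856,.5547,.0745]),overlay(b,[.5415,.0858,.5551,.0796])]),"ov0.png")
E
```

```text
[[0.55605213 0.07592081 0.0785    ]] [[0.55512108 0.07652168 0.0785    ]] [[0.54049476 0.08733737 0.03      ]] [[0.5393093 0.085553  0.03     ]]
```

View pics/ov0.png

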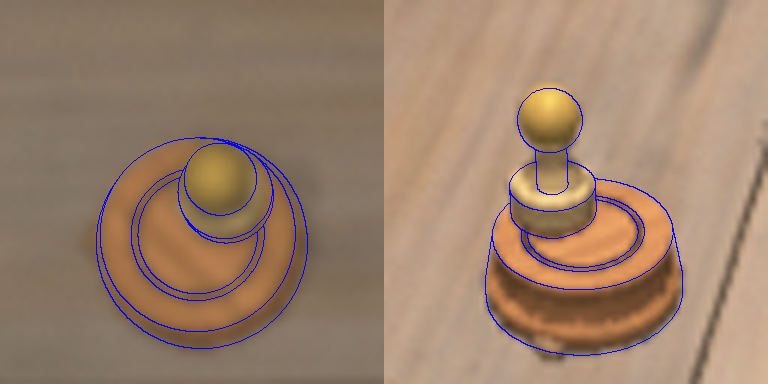

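The ring and ball pixels read by eye agree across the cameras better than the fit does: plinth about (0.5405, 0.0865), finial about (0.555, 0.0765). The push direction is about 146°. I'll stage on the far side with the fingers open 20 mm as a two-point cradle, at yaw 56°.

Call:
drive_tool:
  steps: [20, 20.5, 32.3, 0, 6.43, 20, 20.5, 32.3, 0, 6.43, 20, 20.5, 32.3, 0, 6.43, 20, 20.5, 32.3, 0, 6.43, 20, 20.5, 32.3, 0, 6.43]
  grip_force: 20

```text
clock: 0.52
position: [0.2887, -0.4335, 0.2452]
tool_rot: [-1.571, 0.0, -0.702]
force: [-0.2, -0.7, 0.5]
grip_width: 0.0259
```

Call:
drive_tool:
  steps: [20, 20.5, 32.3, 0, 6.43, 20, 20.5, 32.3, 0, 6.43, 20, 20.5, 32.3, 0, 6.43, 20, 20.5, 32.3, 0, 6.43, 20, 20.5, 32.3, 0, 6.43]

```text
clock: 0.93
position: [0.3912, -0.2721, 0.2453]
tool_rot: [-1.571, 0.0, -0.141]
force: [0.9, -0.7, 0.5]
grip_width: 0.0202
```

Call:
drive_tool:
  steps: [20, 20.5, 32.3, 0, 6.43, 20, 20.5, 32.3, 0, 6.43, 20, 20.5, 32.3, 0, 6.43, 20, 20.5, 32.3, 0, 6.43, 20, 20.5, 32.3, 0, 6.43]

```text
clock: 1.35
position: [0.4938, -0.1105, 0.2453]
tool_rot: [-1.571, 0.0, 0.42]
force: [0.2, -0.9, -0.1]
grip_width: 0.02
```

Call:
drive_tool:
  steps: [20, 20.5, 32.3, 0, 6.43, 20, 20.5, 32.3, 0, 6.43, 20, 20.5, 32.3, 0, 6.43, 20, 20.5, 32.3, 0, 6.43, 20, 20.5, 32.3, 0, 6.43]

```text
clock: 1.77
position: [0.5964, 0.0508, 0.2451]
tool_rot: [-1.571, 0.0, 0.98]
force: [-0.2, -0.6, 0.4]
grip_width: 0.0201
```

Call:
drive_tool:
  steps: [20, 1, -1, -36, 0, 20, 1, -1, -36, 0, 20, 1, -1, -36, 0, 20, 1, -1, -36, 0, 20, 1, -1, -20, 0]

```text
clock: 2.18
position: [0.599, 0.0439, 0.0773]
tool_rot: [-1.568, 0.003, 0.976]
force: [0.3, 0.6, -0.8]
grip_width: 0.02
```

```bash
cat >> h.py <<'E'
def pair(name,pts_a=(),half=(60,50),S=6.4,c=(.565,.07,.06)):
    out=[];fs=[]
    for n in("top","side"):
        f=grab_frame(n);fs.append(f);u,v=proj(f,[c])[0].astype(int);w,h=30,37
        im=cv2.resize(f["frame"][v-h:v+h,u-w:u+w],None,fx=6.4,fy=6.4,interpolation=cv2.INTER_CUBIC)
        for q in pts_a:
            for k in proj(f,q): cv2.circle(im,tuple(int(t) for t in ((k-[u-w,v-h]+.5)*6.4-.5)),1,(255,0,255),-1)
        out.append(im)
    save(np.hstack(out),name);return fs
E
python3 - <<'E'
from h import *
s=monitor.observe();print(s["position"],s["tool_rot"],s["grip_width"])
p=s["position"];M=R.from_euler("xyz",s["tool_rot"]).as_matrix()
# model tips: pads at x=+-10, z +-11, y=+14
t=np.array([p+M@[sx*.010,.014,z] for sx in(-1,1) for z in np.linspace(-.011,.011,9)])
t2=np.array([p+M@[sx*x,.014,z] for sx in(-1,1) for z in(-.011,.011) for x in np.linspace(.010,.0245,6)])
pair("st1.png",[t,t2,circ((.5405,.0865),.022,.03)])
E
```

```text
[0.59900835 0.04390464 0.07729276] [-1.5676386   0.00259901  0.97584928] 0.020024735177220976
```

View pics/st1.png

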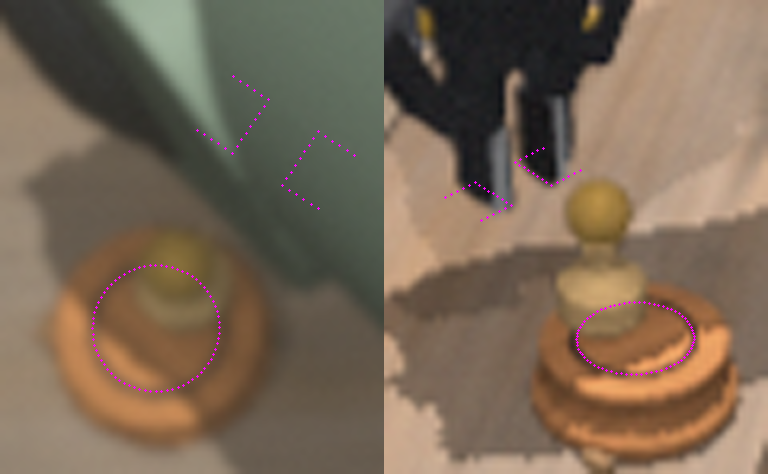

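The side view shows the tips where the model puts them, just right of and above the finial; the top view is hidden by the arm. Lowering to tip height about 38 mm.

Call:
drive_tool:
  steps: [20, 0, 0, -10, 0, 20, 0, 0, -10, 0, 20, 0, 0, -5, 0, 20, 0, 0, 0, 0, 20, 0, 0, 0, 0]

```text
clock: 2.7
position: [0.6009, 0.0443, 0.0567]
tool_rot: [-1.571, -0.0, 0.975]
force: [-0.3, -0.2, 0.9]
grip_width: 0.0198
```

Call:
drive_tool:
  steps: [20, 0, 1.8, -5, 0, 20, -4, 2.7, 0, 0, 20, -4, 2.7, 0, 0, 20, -4, 2.7, 0, 0, 20, -3, 2, 0, 0]

```text
clock: 3.12
position: [0.5851, 0.0567, 0.0515]
tool_rot: [-1.571, -0.0, 0.976]
force: [-0.5, 0.3, -1.1]
grip_width: 0.0201
```

Call:
drive_tool:
  steps: [20, -1.6, 1.1, 0, 0, 20, -1.6, 1.1, 0, 0, 20, -1.6, 1.1, 0, 0, 20, -1.2, 0.8, 0, 0, 20, 0, 0, 0, 0]

```text
clock: 3.53
position: [0.5796, 0.0604, 0.0513]
tool_rot: [-1.571, -0.0, 0.976]
force: [-0.2, -0.5, 0.5]
grip_width: 0.0201
```

```bash
cat >> h.py <<'E'
def tips():
    s=monitor.observe();p=s["position"];g=s["grip_width"]/2;M=R.from_euler("xyz",s["tool_rot"]).as_matrix();print(s["clock"],p,s["force"].round(1))
    return np.array([p+M@[sx*g,.014,z] for sx in(-1,1) for z in np.linspace(-.011,.011,9)])
E
python3 - <<'E'
from h import *
pair("st2.png",[tips(),circ((.5405,.0865),.022,.03)])
E
```

```text
3.5333 [0.57960764 0.06040374 0.05132665] [-0.2 -0.5  0.5]
```

View pics/st2.png

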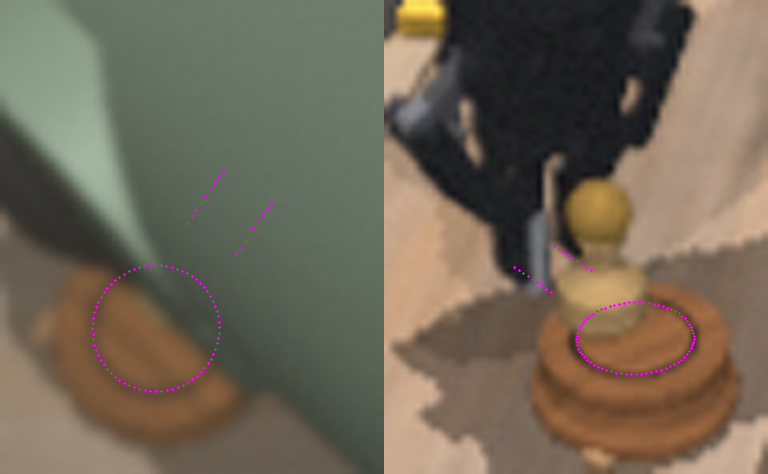

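The side view shows the tips just behind the foot and aligned with it, no contact yet. Pushing slowly now.

Call:
drive_tool:
  steps: [20, -1, 0.67, 0, 0, 20, -1, 0.67, 0, 0, 20, -1, 0.67, 0, 0, 20, -1, 0.67, 0, 0, 20, -1, 0.67, 0, 0]

```text
clock: 4.05
position: [0.5746, 0.0637, 0.0513]
tool_rot: [-1.571, -0.0, 0.975]
force: [-0.0, 1.3, 0.5]
grip_width: 0.0199
```

Call:
drive_tool:
  steps: [20, -1, 0.67, 0, 0, 20, -1, 0.67, 0, 0, 20, -1, 0.67, 0, 0, 20, -1, 0.67, 0, 0, 20, -1, 0.67, 0, 0]

```text
clock: 4.47
position: [0.5697, 0.067, 0.0513]
tool_rot: [-1.571, 0.0, 0.975]
force: [0.4, -1.3, -0.1]
grip_width: 0.0198
```

Run:
```python
from h import *
pair("st3.png",[tips(),circ((.5405,.0865),.022,.03)])
```

```text
4.4667 [0.5696575  0.06703089 0.05130359] [ 0.4 -1.3 -0.1]
```

View pics/st3.png

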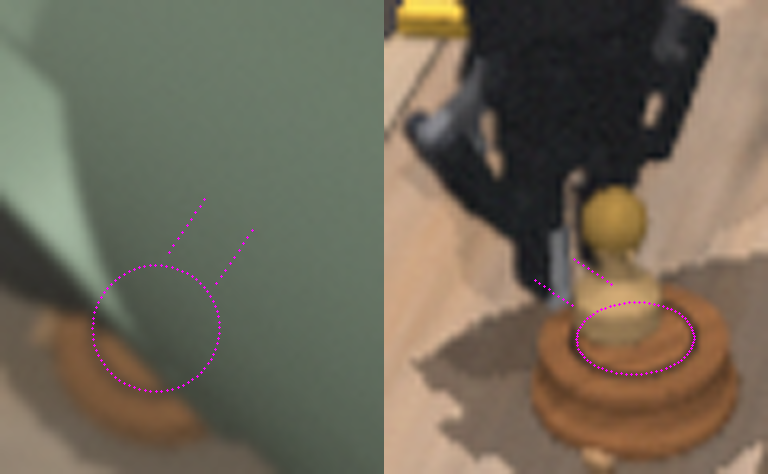

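The finial slid upright: the ball moved from (600,210) to (615,219) in the crop. Pushing to just short of the target, then retracting straight back to look.

Call:
drive_tool:
  steps: [20, -1, 0.67, 0, 0, 20, -1, 0.67, 0, 0, 20, -1, 0.67, 0, 0, 20, -1, 0.67, 0, 0, 20, -1, 0.67, 0, 0]

```text
clock: 4.98
position: [0.5646, 0.0704, 0.0513]
tool_rot: [-1.571, -0.0, 0.975]
force: [0.4, -0.3, -0.4]
grip_width: 0.0198
```

Call:
drive_tool:
  steps: [20, -1, 0.67, 0, 0, 20, -1, 0.67, 0, 0, 20, 0, 0, 0, 0, 20, 1, -0.67, 0, 0, 20, 3, -2, 0, 0]

```text
clock: 5.4
position: [0.5666, 0.0692, 0.0513]
tool_rot: [-1.571, 0.0, 0.976]
force: [-0.1, 0.1, -0.2]
grip_width: 0.0196
```

Call:
drive_tool:
  steps: [20, 10, -6.7, 0, 0, 20, 15, -10, 0, 0, 20, 15, -10, 0, 0, 20, 0, -20, 30, 0, 20, 0, -35, 20, 0]

```text
clock: 5.82
position: [0.6078, -0.0106, 0.1022]
tool_rot: [-1.569, -0.002, 0.979]
force: [1.1, 0.9, 0.6]
grip_width: 0.0199
```

Call:
drive_tool:
  steps: [20, -20, -35, 10, 0, 20, -20, -35, 0, 0, 20, -20, -35, 0, 0, 20, -20, -35, 0, 0, 20, 0, 0, 0, 0]

```text
clock: 6.23
position: [0.523, -0.1617, 0.1108]
tool_rot: [-1.57, 0.005, 0.966]
force: [-0.0, -2.0, -0.5]
grip_width: 0.0197
```

Run:
```python
from h import *
tips()
fs=pair("st4.png",[circ((.5405,.0865),.022,.03)],c=(.5405,.0865,.045))
np.savez("f4.npz",a=fs[0],b=fs[1])
for f,bl in zip(fs,(1.2,.4)):
    x,c=fit(f,np.array([.5405,.0865,.543,.085]),bl);print(x.round(4),round(c,1),((x[2:]-x[:2])*1e3).round(1))
```

```text
6.2333 [ 0.52304095 -0.16174796  0.11081424] [-0.  -2.  -0.5]
[0.5412 0.0857 0.5433 0.0852] 32.7 [ 2.1 -0.5]
[0.5415 0.0858 0.5409 0.0883] 495.9 [-0.5  2.5]
```

View pics/st4.png

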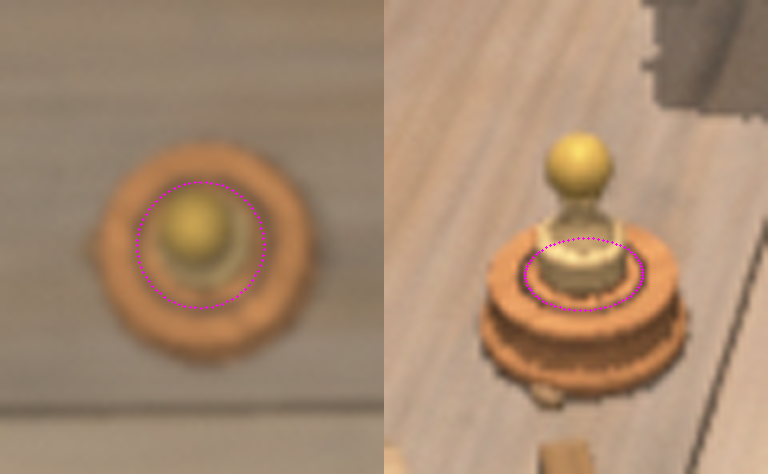

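The foot looks nearly centred inside the ring: side crop foot 538–627, ring centre 584. One overlay with concentric models will check it.

Run:
```python
from h import *
d=np.load("f4.npz",allow_pickle=True);a=d["a"].item();b=d["b"].item()
save(np.hstack([overlay(a,[.5405,.086,.5405,.086]),overlay(b,[.5405,.0865,.5405,.0865])]),"ov4.png")
# ball-only centroid by colour
for f in(a,b):
    c=proj(f,[[.5405,.0865,.0785]])[0].astype(int);I=f["frame"][c[1]-9:c[1]+10,c[0]-9:c[0]+10]
    h=cv2.cvtColor(I,cv2.COLOR_RGB2HSV).astype(int); w=((h[...,0]>=19)&(h[...,0]<32)&(h[...,1]>125)).astype(float)
    n,l,st,ce=cv2.connectedComponentsWithStats(w.astype(np.uint8));k=1+st[1:,4].argmax()
    print(st[k],ray(f,[ce[k]+c-9],.0785))
```

```text
[ 5  4 11 11 91] [[0.54069638 0.08495889 0.0785    ]]
[ 5  5  9 11 73] [[0.54183866 0.08491017 0.0785    ]]
```

View pics/ov4.png

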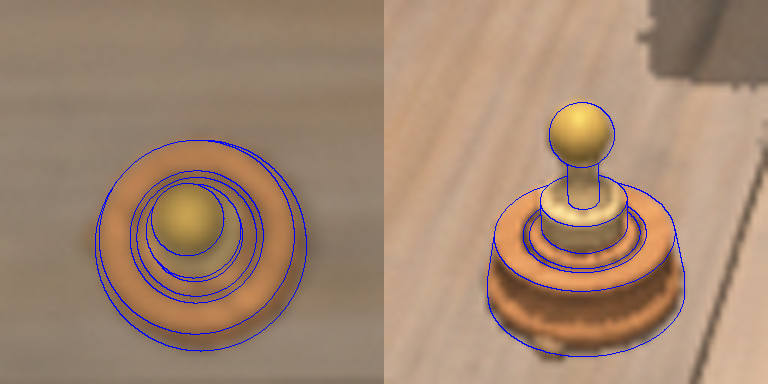

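The concentric overlay matches in both views to within about 2 mm. The ball is at (0.541, 0.085) from both cameras, and the plinth is unmoved. Handing in.

Call:
drive_tool:
  steps: [20, 0, 0, 0, 0, 20, 0, 0, 0, 0, 20, 0, 0, 0, 0, 20, 0, 0, 0, 0, 20, 0, 0, 0, 0]

```text
clock: 6.75
position: [0.527, -0.1521, 0.1112]
tool_rot: [-1.571, -0.0, 0.977]
force: [-0.8, 0.4, 0.2]
grip_width: 0.0202
```

```bash
python3 -c "
from workcell import workorder
print(workorder.job_done())"
```

```text
the job is handed in; nothing more can be done
None
```

The finial now stands upright in the middle of the plinth, its foot inside the dark ring. I handed the job in at about 6.8 s; no verdict is reported. I cradled the foot between the two fingertips, opened 20 mm with the tips about 7 mm above the plinth's top. I pushed it slowly back towards the plinth's centre, then backed the fingers straight out and clear.

- **Centring:** In the last pictures both cameras put the ball at about (0.541, 0.085), against a plinth centre of about (0.541, 0.086). That leaves it about 1–2 mm off-centre, inside the 5 mm limit.
- **Plinth:** Its fitted position did not change (within 0.3 mm).
- **Contact:** Readings taken between pushes never passed about 2 N, which is noise level.
- **Other objects:** I did not re-measure the spools, plane or pencil, but the arm's path stayed clear of them.
- **Disagreement:** The automatic whole-model fits did not agree with each other: the top camera gave an offset of (+2.1, −0.5) mm and the side camera (−0.5, +2.5) mm. The side fit was poor, so I relied on the ball position and the overlay; both fits are still inside 5 mm.

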